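# Test the safety outlet box and tag it

### The job

Test the yellow safety outlet box: gently press its blue test button so that the red lever drops by itself, then lift the lever back all the way up until it stays there on its own. When it does, take the green inspection tag from the tray and seat it flat and flush in the box's dark keyed pocket, leaving the white and orange tags in their places.

Things in the scene. Friction and masses are not known exactly. Their poses are not given: they have to be found in the camera images.
- outlet_box: yellow outlet box, 150 mm (x) x 240 mm (y) x 60 mm high, fixed on the steel table. Origin: centre of its underside; z up. On its top: test button in the middle, lever at +y, pocket at -y
- test_button_top (a point): centre of the top of the round blue test button (28 mm diameter) at rest 22 mm above the box top, standing in a black collar of 44 mm diameter, 12 mm high. It pushes straight down
- test_button (a joint): travel of the test button in m: 0 released, 0.006 fully down; springs back. About 3 to 6 N trips the lever at about half travel; pressing harder than 25 N breaks it
- lever (a joint): angle of the red lever in rad: 0 up (ON, leaning 0.2 rad past vertical towards the box's +x), 1.5 dropped (towards the box's -x, almost level). Its weight carries it to either end: it passes its balance point at 0.2 and falls again when let go above that
- lever_bar (a point): centre of the crossbar at the end of the red painted steel lever, 80 mm long along the box's y and 16 x 16 mm in section (too wide to pinch by its ends); dropped, it overhangs the box's -x face, with free space beneath; 50 mm from the hinge. It moves and turns with the lever. Raising it takes about 1.5 N at the bar
- lever_hinge (a point): the lever's hinge: an axis along the box's y, 20 mm above the box top, between two steel cheeks 28 mm high, 24 mm long in x, their outer faces 52 mm apart. Axes parallel to the box's
- pocket (a point): centre of the floor of the dark pocket in the box top: 62 mm (x) x 46 mm (y), 10 mm deep, with its +x +y corner filled by 14 x 14 mm to match the tag's cut corner. Axes parallel to the box's: a tag is home when its frame agrees with this one
- tag_green: the green inspection tag, 60 g: 60 x 44 x 10 mm flat plate with one corner (its +x +y corner) cut away square by 14 x 14 mm, and on top an upright grip rib 12 mm thick along x, 32 mm long along y (centred at y = -2 mm), rising from 10 to 32 mm above the underside. Origin: centre of the underside of the 60 x 44 mm outline; z up
- tag_white: the white tag, same shape and axes as the green one; to be left in its place
- tag_orange: the orange tag, same shape and axes as the green one; to be left in its place
- tray: flat dark steel sheet tray, 270 mm (x) x 110 mm (y), fixed, floor 4 mm thick, rim 10 mm high, holding the three tags in a row along its x, 80 mm apart. Origin: centre of its underside

How it is judged (in metres and radians):
On the way, in this order (a step that is already met when the one before it is completed fails the run):
1. the test button is pressed while nothing touches the lever (value of joint test_button above 0.002 m and contact force between each of the arm, the fingers and lever below 0.2 N).
2. the lever has dropped, untouched (value of joint lever above 1.35 rad and contact force between each of the arm, the fingers and lever below 0.2 N), for 0.1 s.
3. the lever is back up and stays there on its own, the button released (value of joint lever below 0.06 rad and value of joint test_button below 0.001 m and contact force between each of the arm, the fingers and lever below 0.2 N), for 0.3 s.
4. the green tag lies flush in the pocket (horizontal distance between tag_green and pocket below 0.004 m and z of tag_green in the frame of pocket below 0.002 m and angle between tag_green's own z axis and vertical below 0.04 rad), for 0.2 s.
At the end, for the whole second after the job is handed in: The lever is fully up (within 0.06 rad) and the button released (within 1 mm); the green tag rests in the pocket, at most 2 mm above its floor, within 4 mm of its centre, flat within 0.04 rad, released and still. The white and orange tags are where they were, within 20 mm (all of step 4 and value of joint lever below 0.06 rad and value of joint test_button below 0.001 m and linear speed of tag_green below 0.01 m/s); the robot touches nothing.
It fails at once if the test button is pressed harder than 25 N (contact force between anything else and test_button above 25 N).
It fails at once if the white tag is moved by more than 20 mm (distance of tag_white from where it was at the start of the episode above 0.02 m).
It fails at once if the orange tag is moved by more than 20 mm (distance of tag_orange from where it was at the start of the episode above 0.02 m).
It also fails if it takes over 72 s, if anything falls off the work surface, if the arm or the gripper's body presses on something with over 40 N, if the wrist force passes 120 N, or if a joint passes its speed limit or range.

### The arm

A 7-joint arm with a two-finger parallel gripper is mounted at the origin on the work surface. World frame = base frame: x ahead of the robot, y to its left, z up, the work surface at z = 0. Lengths are in mm, angles in rad, forces in N, time in s.
With the tool pointing down it reaches from about 400 to 850 mm from the base axis. Payload 4.5 kg.
Tool frame: the origin (TCP) lies on the centre line of the jaws, within the pads' length; the fingertips stand 8 mm ahead of it and the grasp point (between the pads) lies 11 mm behind it; z points along the fingers, y is the line along which they close (so a half turn about z gives the same grasp; the last joint's range is limited). The gripper opens to 85 mm and grips with 20 to 120 N. Pads are 22 mm wide; open, the fingers measure 114 mm over their backs; the gripper's body (76 mm by 85 mm) begins 54 mm behind the grasp point. The pads swing forward as they close: fully open they stand 13 mm farther back than shut.
Start: joints at [0.034, 0.689, -0.195, 1.565, 0.157, 0.902, -0.215], TCP at [625.023, 0.026, 239.317] pointing down, gripper open.
Joint ranges: [-3.01, 3.01], [-0.46, 2.08], [-1.47, 1.51], [0.13, 2.56], [-1, 4.14], [0.04, 2.09], [-2.66, 2.66]. Speed limits (rad/s): [2.57, 2.57, 3.14, 3.14, 3.14, 3.14, 3.14].

### API

Orientations are given as a unit quaternion [x, y, z, w].
In Python, from cell import observe, read_camera, calibration, job_done gives the robot as it stands.
- The arm moves only by the tool jog_arm, never from a script. Its argument "plan" is a list that holds one entry, the list of rows, each a list of 7 numbers: the shift along the tool's x, y, z in m, then the turn, a rotation vector about the tool's x, y, z in rad, then the opening, from -1 (shut) to 1 (fully open). A call has 1 to 5 rows; each row shifts and turns the commanded pose from where the row before left it, along the tool's axes as they then stand; what a row does not reach is not made up. A row lasts 1/12 s, in which the tool goes at most 41.7 mm and 7.16 degrees, less where a joint would pass 70% of its speed; a pose out of reach is approached as far as the arm can. A call with a gripper value outside its range is refused whole. The fingers move at their own pace and stop on an object; "squeeze" is the grip in N (left out, the last holds). Time passes only in rows, so rows that do not move let the fingers close. It gives the time, the measured TCP pose, the force, the opening and the grip force at its end, in the units of the state.
- observe(): the state, without advancing time (a new reading comes with each control period).
- read_camera(name): name is "scene" or "side" or "wrist"; returns the picture (420x560x3 uint8, red, green, blue); there is no depth.
- calibration(name): a dict with "fx", "fy", "cx", "cy" (pixels), "k1" (the pictures are not rectified: a ray, as slopes to the right and down, at radius r is drawn at 1 + k1 r^2 times it, then the intrinsics apply), "world_to_cam" (4x4, takes a point from world to camera coordinates). Camera axes: x right, y up, looking along -z (the intrinsics and any distortion apply to the point x, -y, -z); pixel columns grow to the right and rows downward; lengths in mm; the calibration is good to about 2 mm. A picture is of the moment at which its call begins: read the wrist's pose just before it. calibration takes no time and is no camera call; for the wrist camera it gives the pose at the moment of the call.
- job_done(): hands the job in; it is judged then, once.
The state is a dict: "time_s": time; "qpos": joint angles; "dq": joint speeds; "joint_efforts": joint torques, N m; "tcp_pos": TCP position; "eef_rot": TCP orientation; "ft_force": force on the tool from outside, world axes, zero at the start; "moment": the same for the moment, N m; "opening": finger opening in mm; "gripper_force": force on a finger pad.
Only numpy, scipy, OpenCV 4.12 (cv2) and the standard library are available. Lean on these libraries where they do the work, as an engineer would, in place of code of your own. Each camera call takes 0.05 s, during which the arm holds its last target. There are 200 camera calls.

## Working session

There is one attempt and no reset: what is moved stays moved. The work goes in short steps, Python scripts to look and compute and a tool call to move; the robot and the scene stay as the last step left them, time stands still between calls to the robot, and variables do not carry over. Pictures are saved under pics/ and viewed, at most 10 in all, crops included, and the job is handed in when it is done.

Besides the shell and the picture viewer there is one more tool, called by a JSON object that holds its "op" and its "data", one argument or row to a line. jog_arm: Moves the arm, as the interface text tells. Its arguments: {"type":"object","properties":{"plan":{"type":"array","items":{"type":"array","items":{"type":"array","items":{"type":"number"}}}},"squeeze":{"type":"number"}},"required":["plan"]}

```bash
ls; mkdir -p pics; cat > h.py <<'E'
import numpy as np, cv2
from cell import *
def save(n,f):
    im=read_camera(n); cv2.imwrite(f,im[:,:,::-1]); return im
def ray(c,u,v):
    K=np.array([[c['fx'],0,c['cx']],[0,c['fy'],c['cy']],[0,0,1.]])
    x,y=(u-c['cx'])/c['fx'],(v-c['cy'])/c['fy']
    a,b=x,y
    for _ in range(30):
        s=1+c['k1']*(a*a+b*b); a,b=x/s,y/s
    T=np.array(c['world_to_cam']); R=T[:3,:3]
    return -R.T@T[:3,3], R.T@np.array([a,-b,-1])
def onplane(c,u,v,z):
    o,d=ray(c,u,v); return o+d*(z-o[2])/d[2]
def proj(c,p):
    T=np.array(c['world_to_cam']); q=T[:3,:3]@np.array(p)+T[:3,3]
    a,b=q[0]/-q[2],-q[1]/-q[2]; s=1+c['k1']*(a*a+b*b)
    return np.array([c['cx']+c['fx']*a*s,c['cy']+c['fy']*b*s])
E
python3 - <<'E'
from h import *
print(observe())
for n in('scene','side','wrist'):
    c=calibration(n); print(n,c)
a=save('scene','pics/s0.png');b=save('side','pics/d0.png');w=save('wrist','pics/w0.png')
E
```

```text
pics
{'time_s': 0.0, 'qpos': array([ 0.03376315,  0.68995234, -0.19450787,  1.56635079,  0.1572798 ,
        0.90245482, -0.21513129]), 'dq': array([ 0.00134499, -0.00326779,  0.00075125, -0.000626  ,  0.00112916,
       -0.00041338,  0.00012851]), 'joint_efforts': array([ 1.13546095e-03, -5.39627159e+01, -1.26661520e+00, -1.58547074e+01,
        9.07521317e-03,  9.41080711e-03,  5.53111545e-05]), 'tcp_pos': array([ 6.24379102e+02, -2.25279461e-02,  2.38501796e+02]), 'eef_rot': array([ 7.07080505e-01,  7.07132498e-01, -6.67510298e-04, -5.86263334e-04]), 'ft_force': array([-0.55797917,  0.04777685, -0.23975269]), 'moment': array([-0.02663845,  0.0204904 ,  0.00170598]), 'gripper_force': 0.0, 'opening': 85.14675465197678}
scene {'fx': 427.27128168936423, 'fy': 427.27128168936423, 'cx': 287.6052479444452, 'cy': 209.18696773670342, 'k1': -0.08303716075962798, 'world_to_cam': array([[ 8.41915229e-01,  5.39609075e-01, -8.90515562e-04,
        -4.83268098e+02],
       [-4.20196876e-01,  6.56638113e-01,  6.26307411e-01,
         1.72688068e+02],
       [ 3.38545910e-01, -5.26923556e-01,  7.7
[... 409 characters left out ...]
734e-01,
        -8.51407284e+01],
       [-3.24026866e-02,  7.34095852e-01,  6.78272324e-01,
        -1.03269077e+03],
       [ 0.00000000e+00,  0.00000000e+00,  0.00000000e+00,
         1.00000000e+00]])}
wrist {'fx': 377.6334828001512, 'fy': 377.6334828001512, 'cx': 283.8996017739244, 'cy': 210.46731985835615, 'k1': -0.09077435465154886, 'world_to_cam': array([[ 9.99997838e-01,  3.85859403e-04, -2.04330485e-03,
        -6.23768781e+02],
       [-1.01648879e-03,  9.47934735e-01, -3.18463036e-01,
         4.19811632e+01],
       [ 1.81403768e-03,  3.18464425e-01,  9.47933078e-01,
        -3.80438364e+02],
       [ 0.00000000e+00,  0.00000000e+00,  0.00000000e+00,
         1.00000000e+00]])}
```

View pics/s0.png

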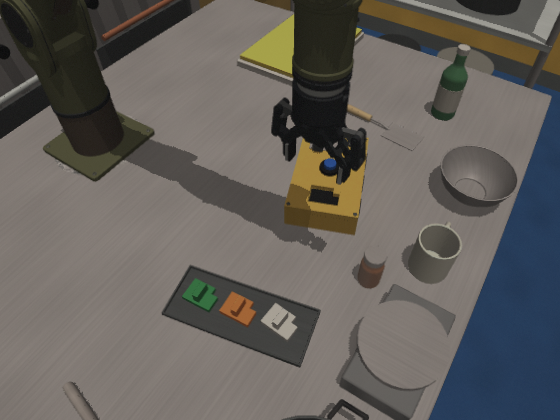

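View pics/d0.png

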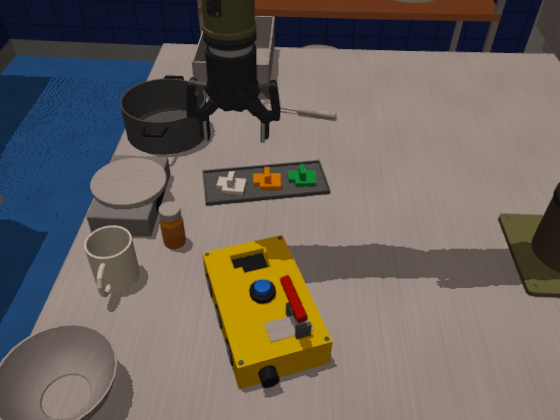

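View pics/w0.png

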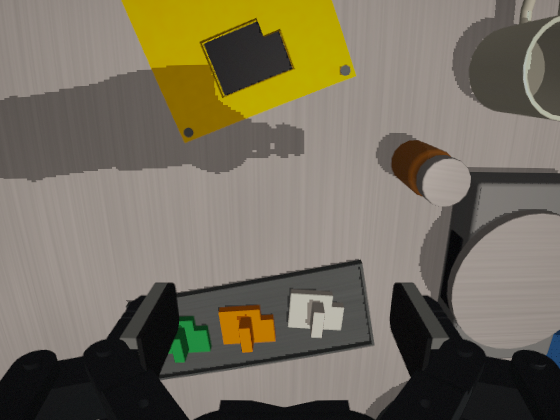

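Scene: arm over the tray. The box appears at (265,305) in the side view with its pocket (250,262), button (262,288) and red lever bar (293,298). The tray tags, left to right in the wrist view, are green (185,340), orange (245,325) and white (315,315).

```bash
python3 - <<'E'
from h import *
s=calibration('side');w=calibration('wrist')
for n,c,pts in(('side',s,[('pocket',250,262,50),('button',262,287,82),('TL',207,253,60),('TR',282,238,60),('BR',328,350,60),('BL',242,371,60),('lever top',285,280,130),('lever low',303,317,130)]),
 ('wrist',w,[('pocket',247,58,50),('c1',356,75,60),('c2',186,142,60),('green',185,345,20),('or',245,328,14),('wh',315,315,14)])):
    for k,u,v,z in pts: print(n,k,onplane(c,u,v,z).round(1))
print(ray(w,280,210)[0])
E
```

```text
side pocket [594.2  98.8  50. ]
side button [567.3 179.8  82. ]
side TL [671.  91.  60.]
side TR [539.8  45.9  60. ]
side BR [461.7 276.1  60. ]
side BL [587.  318.2  60. ]
side lever top [530.4 203.3 130. ]
side lever low [502.4 269.7 130. ]
wrist pocket [594.4 102.7  50. ]
wrist c1 [681.1  89.6  60. ]
wrist c2 [542.7  36.5  60. ]
wrist green [ 511.  -199.5   20. ]
wrist or [ 580.1 -179.4   14. ]
wrist wh [ 658.8 -161.8   14. ]
[624.60973617  81.61486045 372.93036226]
```

{"op": "jog_arm", "data": {
  "plan": [
    [[0.04,-0.012,-0.008,0,0,0,1],[0.04,-0.012,-0.008,0,0,0,1],[0.04,-0.012,-0.008,0,0,0,1],[0.04,-0.012,-0.008,0,0,0,1],[0.04,-0.012,-0.008,0,0,0,1]]
  ]
}}

```text
time_s: 0.57
tcp_pos: [565.2, 197.6, 278.6]
eef_rot: [0.707, 0.707, -0.0, -0.0]
ft_force: [0.9, 0.7, -0.0]
opening: 85.7
gripper_force: 0.0
```

{"op": "jog_arm", "data": {
  "plan": [
    [[0,0,0,0,0,0,-1],[0,0,0,0,0,0,-1],[0,0,0,0,0,0,-1]]
  ]
}}

```text
time_s: 0.82
tcp_pos: [566.1, 195.3, 278.2]
eef_rot: [0.707, 0.707, -0.001, 0.0]
ft_force: [-0.2, -0.6, -0.1]
opening: 51.5
gripper_force: 0.0
```

```bash
python3 - <<'E'
from h import *
o=observe(); c=calibration('wrist'); w=save('wrist','pics/w1.png'); np.savez('w1.npz',w=w,**c)
print(o['tcp_pos'],o['eef_rot'],o['opening'])
E
```

```text
[566.14477495 195.31092841 278.18861666] [ 7.07045564e-01  7.07167641e-01 -5.92357086e-04  3.83138360e-04] 51.527821445763976
```

View pics/w1.png

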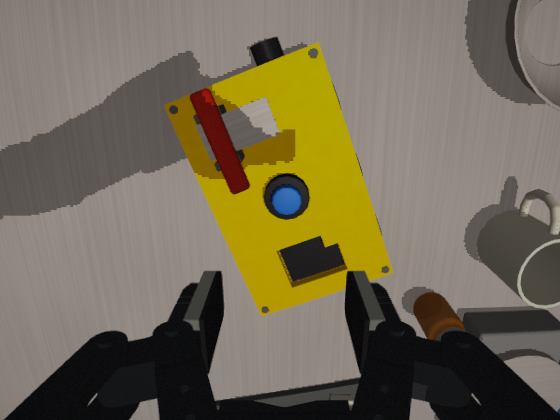

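Wrist view of the whole box: button (287,200), pocket (312,260), red bar from (203,92) to (240,190), with clear top-face edges.

```bash
cat > meas.py <<'E'
from h import *
from scipy.spatial import cKDTree
d=np.load('w1.npz'); w=d['w']; c={k:d[k] for k in d.files}
hsv=cv2.cvtColor(w,cv2.COLOR_RGB2HSV)
def blob(lo,hi):
    m=cv2.inRange(hsv,lo,hi); n,l,s,ce=cv2.connectedComponentsWithStats(m); i=1+np.argmax(s[1:,4]); return (l==i).astype(np.uint8)
def line(f,g,im):return 0
yel=blob((20,150,60),(32,255,255))
cnt=cv2.convexHull(max(cv2.findContours(yel,0,1)[0],key=cv2.contourArea))
ap=cv2.approxPolyDP(cnt,12,True)[:,0]; print('poly',ap.tolist())
P=np.array([onplane(c,*p,60)[:2] for p in cnt[:,0]],np.float32)
print('rect',cv2.minAreaRect(P))
for p in ap: print(p,onplane(c,*p,60).round(1))
b=blob((100,120,80),(125,255,255)); m=cv2.moments(b,True); u=(m['m10']/m['m00'],m['m01']/m['m00']); print('button',u,m['m00'],onplane(c,*u,82).round(1))
r=blob((0,120,60),(6,255,255))|blob((174,120,60),(180,255,255))
rc=cv2.minAreaRect(np.argwhere(r)[:,::-1].astype(np.float32)); print('red',rc)
k=(cv2.inRange(hsv,(0,0,0),(180,255,45))); n,l,s,ce=cv2.connectedComponentsWithStats(k[225:295,265:360]); 
i=1+np.argmax(s[1:,4]); pc=np.argwhere(l==i)[:,::-1]+[265,225]
print('pocket px',pc.min(0),pc.max(0),len(pc))
h=cv2.convexHull(pc.astype(np.float32))
for z in(60,50):
  Q=np.array([onplane(c,*p,z)[:2] for p in h[:,0]],np.float32); print(z,cv2.minAreaRect(Q))
E
python3 meas.py
```

```text
poly [[318, 43], [392, 272], [261, 315], [164, 105]]
rect ((568.2322998046875, 175.1717071533203), (149.9474334716797, 239.99212646484375), 20.981889724731445)
[318  43] [595.6 312.3  60. ]
[392 272] [679.9  90.   60. ]
[261 315] [541.   37.5  60. ]
[164 105] [456.3 260.   60. ]
button (286.4833836858006, 200.40483383685802) 662.0 [568.4 175.4  82. ]
red ((219.3448486328125, 140.637939453125), (109.11564636230469, 21.66556167602539), 66.80140686035156)
pocket px [280 237] [343 280] 1703
60 ((594.8933715820312, 107.98094177246094), (57.07029724121094, 38.437522888183594), 20.61121368408203)
50 ((595.711181640625, 103.17984008789062), (58.689971923828125, 39.528385162353516), 20.61121368408203)
```

{"op": "jog_arm", "data": {
  "plan": [
    [[0,0,0,0,0,-0.121,-1],[0,0,0,0,0,-0.121,-1],[0,0,0,0,0,-0.121,-1],[0,0,0,0,0,0,-1]]
  ]
}}

```text
time_s: 1.2
tcp_pos: [566.8, 193.3, 277.9]
eef_rot: [0.568, 0.823, -0.001, 0.0]
ft_force: [-0.6, 0.0, -0.8]
opening: 0.2
gripper_force: 0.0
```

```bash
cat >> h.py <<'E'
from scipy.spatial.transform import Rotation as Ro
C=np.array([568.2,175.2,0]); YAW=np.deg2rad(20.85)
B=Ro.from_euler('z',YAW)
def W(l): return C+B.apply(l)
def L(w): return B.inv().apply(np.array(w)-C)
def st():
    o=observe(); R=Ro.from_quat(o['eef_rot']); print('t',round(o['time_s'],2),'tcp',o['tcp_pos'].round(1),'local',L(o['tcp_pos']).round(1),'F',o['ft_force'].round(1),'op',round(o['opening'],1),'gf',o['gripper_force'])
    print('axes in box:',(B.inv()*R).as_matrix().round(3).tolist())
    return o,R
def go(w):
    o,R=st(); print('tool shift mm',R.inv().apply(np.array(w)-o['tcp_pos']).round(1))
E
python3 - <<'E'
from h import *
go(W([0,-4,100]))
d=np.load('w1.npz'); c={k:d[k] for k in d.files}
for uv in((203,92),(240,190),(219.3,140.6)): print('bar',L(onplane(c,*uv,129)).round(1))
for uv in((278,252),(321,236),(328,248),(339,244),(346,265),(293,287)): print('pk',L(onplane(c,*uv,60)).round(1))
E
```

```text
t 1.2 tcp [566.8 193.3 277.9] local [  5.2  17.4 277.9] F [-0.6  0.  -0.8] op 0.2 gf 0.0
axes in box: [[0.002, 1.0, -0.001], [1.0, -0.002, -0.001], [-0.001, -0.001, -1.0]]
tool shift mm [-21.3  -4.9 177.9]
bar [-22.4 112.3 129. ]
bar [-25.8  34.6 129. ]
bar [-25.4  75.6 129. ]
pk [-29.7 -54.8  60. ]
pk [ 17.2 -53.7  60. ]
pk [ 19.6 -68.8  60. ]
pk [ 31.5 -68.6  60. ]
pk [ 31.  -93.9  60. ]
pk [-29.5 -98.6  60. ]
```

{"op": "jog_arm", "data": {
  "plan": [
    [[-0.005,-0.001,0.035,0,0,0,-1],[-0.005,-0.001,0.035,0,0,0,-1],[-0.005,-0.001,0.035,0,0,0,-1],[-0.005,-0.001,0.035,0,0,0,-1],[0,0,0.025,0,0,0,-1]]
  ]
}}

```text
time_s: 1.62
tcp_pos: [569.1, 171.6, 110.4]
eef_rot: [0.571, 0.821, -0.002, -0.0]
ft_force: [-0.7, -0.3, -0.8]
opening: 0.1
gripper_force: 0.0
```

{"op": "jog_arm", "data": {
  "plan": [
    [[0,0,0,0,0,0,-1],[0,0,0,0,0,0,-1]]
  ]
}}

```text
time_s: 1.78
tcp_pos: [569.2, 174.4, 112.6]
eef_rot: [0.569, 0.822, -0.001, -0.0]
ft_force: [0.9, 1.0, 0.4]
opening: -0.3
gripper_force: 0.0
```

```bash
python3 - <<'E'
from h import *
go(W([0,-4,92]))
save('side','pics/d2.png'); im=cv2.imread('pics/d2.png')[200:400,160:380]; cv2.imwrite('pics/d2c.png',cv2.resize(im,None,fx=3,fy=3))
E
```

```text
t 1.78 tcp [569.2 174.4 112.6] local [  0.7  -1.1 112.6] F [0.9 1.  0.4] op -0.3 gf 0.0
axes in box: [[0.005, 1.0, -0.003], [1.0, -0.005, -0.001], [-0.001, -0.003, -1.0]]
tool shift mm [-2.9 -0.6 20.6]
```

View pics/d2c.png

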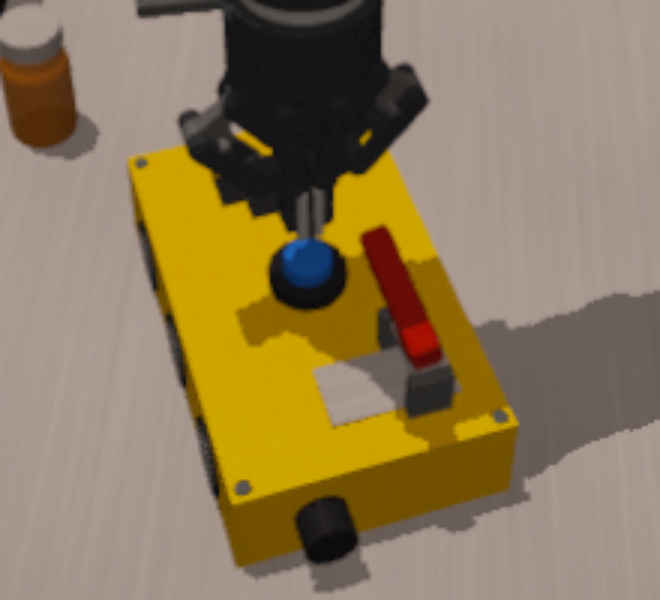

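The closed fingers stand just behind and above the button (310,260 in the crop), clear of the lever. Next I'll lower in small steps.

{"op": "jog_arm", "data": {
  "plan": [
    [[-0.003,-0.001,0.01,0,0,0,-1],[0,0,0.007,0,0,0,-1],[0,0,0,0,0,0,-1],[0,0,0,0,0,0,-1]]
  ]
}}

```text
time_s: 2.17
tcp_pos: [569.8, 172.7, 96.7]
eef_rot: [0.568, 0.823, 0.0, 0.0]
ft_force: [-0.4, -0.6, 0.3]
opening: 0.3
gripper_force: 0.0
```

{"op": "jog_arm", "data": {
  "plan": [
    [[0,0,0.002,0,0,0,-1],[0,0,0.002,0,0,0,-1],[0,0,0,0,0,0,-1]]
  ]
}}

```text
time_s: 2.42
tcp_pos: [569.7, 172.8, 92.4]
eef_rot: [0.568, 0.823, -0.0, -0.0]
ft_force: [1.0, -0.2, -0.8]
opening: -0.1
gripper_force: 0.0
```

{"op": "jog_arm", "data": {
  "plan": [
    [[0,0,0.002,0,0,0,-1],[0,0,0.001,0,0,0,-1],[0,0,0,0,0,0,-1]]
  ]
}}

```text
time_s: 2.67
tcp_pos: [569.9, 172.8, 89.5]
eef_rot: [0.568, 0.823, 0.0, 0.0]
ft_force: [-0.3, -0.3, 1.4]
opening: -0.1
gripper_force: 0.7
```

{"op": "jog_arm", "data": {
  "plan": [
    [[0,0,0.0015,0,0,0,-1],[0,0,0,0,0,0,-1]]
  ]
}}

```text
time_s: 2.83
tcp_pos: [569.9, 172.9, 88.2]
eef_rot: [0.568, 0.823, 0.0, 0.0]
ft_force: [-1.0, -0.1, 2.2]
opening: 0.1
gripper_force: 1.2
```

{"op": "jog_arm", "data": {
  "plan": [
    [[0,0,0.001,0,0,0,-1],[0,0,0,0,0,0,-1]]
  ]
}}

```text
time_s: 3.0
tcp_pos: [569.9, 172.9, 87.2]
eef_rot: [0.568, 0.823, 0.0, 0.0]
ft_force: [-0.0, -0.6, 2.2]
opening: -0.1
gripper_force: 1.2
```

```bash
cat >> h.py <<'E'
def red():
    w=read_camera('side'); h=cv2.cvtColor(w,cv2.COLOR_RGB2HSV)[200:420,150:400]
    m=cv2.inRange(h,(0,150,60),(6,255,255))|cv2.inRange(h,(174,150,60),(180,255,255))
    p=np.argwhere(m)[:,::-1]+[150,200]; print('red',len(p),p.mean(0).round(1))
E
python3 -c "
from h import *
red()"
```

```text
red 600 [299.6 299.5]
```

{"op": "jog_arm", "data": {
  "plan": [
    [[0,0,0.001,0,0,0,-1],[0,0,0,0,0,0,-1]]
  ]
}}

```text
time_s: 3.22
tcp_pos: [569.9, 172.9, 86.0]
eef_rot: [0.568, 0.823, 0.0, 0.0]
ft_force: [0.5, 1.4, 3.2]
opening: 0.3
gripper_force: 1.5
```

```bash
python3 -c "
from h import *
red()"
```

```text
red 702 [304.  299.1]
```

{"op": "jog_arm", "data": {
  "plan": [
    [[0,0,0,0,0,0,-1],[0,0,0,0,0,0,-1],[0,0,0,0,0,0,-1],[0,0,0,0,0,0,-1]]
  ]
}}

```text
time_s: 3.6
tcp_pos: [569.9, 172.9, 86.1]
eef_rot: [0.568, 0.823, 0.0, 0.0]
ft_force: [-0.2, 0.9, 4.0]
opening: 0.0
gripper_force: 1.5
```

```bash
python3 -c "
from h import *
red()"
```

```text
red 737 [322.1 306.7]
```

{"op": "jog_arm", "data": {
  "plan": [
    [[0,0,-0.02,0,0,0,-1],[0,0,-0.035,0,0,0,-1],[0,-0.03,-0.035,0,0,0,-1],[0.02,-0.035,-0.02,0,0,0,-1],[0.02,-0.035,0,0,0,0,-1]]
  ]
}}

```text
time_s: 4.07
tcp_pos: [469.6, 174.8, 194.1]
eef_rot: [0.57, 0.822, 0.003, 0.002]
ft_force: [0.3, 1.6, -1.6]
opening: 0.2
gripper_force: 0.0
```

{"op": "jog_arm", "data": {
  "plan": [
    [[0.02,-0.03,0,-0.116,0,0,-1],[0.015,-0.01,0,-0.116,0,0,-1],[0,0,0,-0.116,0,0,-1],[0,0,0,-0.116,0,0,-1],[0,0,0,-0.116,0,0,-1]]
  ]
}}

```text
time_s: 4.48
tcp_pos: [433.0, 171.7, 187.0]
eef_rot: [0.566, 0.816, 0.072, 0.088]
ft_force: [0.7, -0.3, -0.1]
opening: -0.3
gripper_force: 0.0
```

{"op": "jog_arm", "data": {
  "plan": [
    [[0,0,0,-0.116,0,0,-1],[0,0,0,0,0,0,-1]]
  ]
}}

```text
time_s: 4.65
tcp_pos: [428.9, 164.1, 184.4]
eef_rot: [0.566, 0.816, 0.068, 0.094]
ft_force: [0.6, 0.1, -0.9]
opening: 0.0
gripper_force: 0.0
```

```bash
python3 - <<'E'
from h import *
go(W([-136,74,119])); 
c=calibration('wrist'); w=save('wrist','pics/w3.png')
E
```

```text
t 4.65 tcp [428.9 164.1 184.4] local [-134.1   39.1  184.4] F [ 0.6  0.1 -0.9] op 0.0 gf 0.0
axes in box: [[0.015, 0.976, 0.217], [0.997, 0.002, -0.078], [-0.076, 0.218, -0.973]]
tool shift mm [ 39.7 -16.1  60.5]
```

View pics/w3.png

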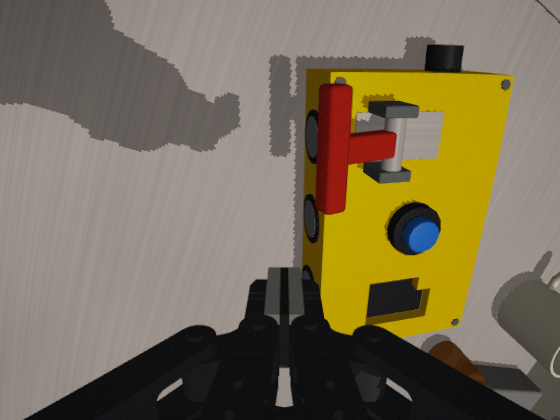

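The lever is dropped: bar (333,148), stem to the hinge at (395,148). The tilt stopped at about 13°, so I'll check the joints.

```bash
python3 - <<'E'
from h import *
print(observe()['qpos'].round(3), observe()['time_s'])
E
```

```text
[-0.457  0.535 -0.139  2.309  1.093  0.214 -1.276] 4.7
```

```bash
cat >> h.py <<'E'
def tgt(l,z,x=(0,1,0)):
    """move to local TCP l with tool z axis (box frame) and x hint"""
    z=np.array(z,float); z/=np.linalg.norm(z); y=np.cross(z,x); y/=np.linalg.norm(y); x=np.cross(y,z)
    o,R=st(); T=B*Ro.from_matrix(np.c_[x,y,z])
    print('shift mm',R.inv().apply(W(l)-o['tcp_pos']).round(1),'rotvec',(R.inv()*T).as_rotvec().round(3))
E
python3 - <<'E'
from h import *
c=calibration('wrist')
for uv in((333,148),(337,84),(330,213)): print('bar',L(onplane(c,*uv,99)).round(1))
tgt([-70,99,160],(-.22,0,-.975))
E
```

```text
bar [-84.4  78.1  99. ]
bar [-83.8 115.   99. ]
bar [-84.2  35.7  99. ]
t 4.7 tcp [429.5 164.7 184.6] local [-133.3   39.6  184.6] F [0.9 0.6 0.8] op 0.1 gf 0.0
axes in box: [[0.015, 0.976, 0.218], [0.997, 0.001, -0.076], [-0.075, 0.218, -0.973]]
shift mm [62.1 56.5 33.2] rotvec [ 0.442  0.075 -0.016]
```

{"op": "jog_arm", "data": {
  "plan": [
    [[0,0,-0.02,0.11,0.019,-0.004,-0.2],[0.015,0.01,0,0.11,0.019,-0.004,-0.2],[0.015,0.01,0,0.11,0.019,-0.004,-0.2],[0.015,0.01,0,0.11,0.019,-0.004,-0.2],[0.015,0.01,0,0,0,0,-0.2]]
  ]
}}

```text
time_s: 5.12
tcp_pos: [456.9, 230.1, 189.2]
eef_rot: [0.573, 0.817, -0.06, -0.026]
ft_force: [0.6, 0.8, -0.6]
opening: 34.2
gripper_force: 0.0
```

{"op": "jog_arm", "data": {
  "plan": [
    [[0,0,0,0,0,0,-0.2],[0,0,0,0,0,0,-0.2],[0,0,0,0,0,0,-0.2]]
  ]
}}

```text
time_s: 5.37
tcp_pos: [452.1, 227.8, 189.2]
eef_rot: [0.571, 0.819, -0.061, -0.022]
ft_force: [0.1, -0.8, 0.7]
opening: 34.4
gripper_force: 0.0
```

```bash
python3 - <<'E'
from h import *
tgt([-72,100,141],(-.22,0,-.975))
E
```

```text
t 5.37 tcp [452.1 227.8 189.2] local [-89.8  90.5 189.2] F [ 0.1 -0.8  0.7] op 34.4 gf 0.0
axes in box: [[0.008, 0.992, -0.126], [0.999, -0.013, -0.032], [-0.033, -0.126, -0.991]]
shift mm [11.3 23.6 45.3] rotvec [ 0.096  0.031 -0.014]
```

{"op": "jog_arm", "data": {
  "plan": [
    [[0.006,0.012,0.015,0.096,0.031,-0.014,-0.2],[0.006,0.012,0.015,0,0,0,-0.2],[0,0,0,0,0,0,-0.2],[0,0,0,0,0,0,-0.2]]
  ]
}}

```text
time_s: 5.7
tcp_pos: [465.2, 244.7, 155.3]
eef_rot: [0.564, 0.818, -0.092, -0.063]
ft_force: [-0.4, -0.1, 0.0]
opening: 34.0
gripper_force: 0.0
```

```bash
python3 - <<'E'
from h import *
tgt([-86,100,82],(-.22,0,-.975))
E
```

```text
t 5.7 tcp [465.2 244.7 155.3] local [-71.5 101.6 155.3] F [-0.4 -0.1  0. ] op 34.0 gf 0.0
axes in box: [[0.0, 0.975, -0.221], [1.0, -0.0, -0.001], [-0.001, -0.221, -0.975]]
shift mm [-1.5  2.1 74.7] rotvec [-0.001  0.001 -0.   ]
```

{"op": "jog_arm", "data": {
  "plan": [
    [[-0.001,0.002,0.03,0,0,0,-0.2],[0,0,0.025,0,0,0,-0.2],[0,0,0,0,0,0,-0.2]]
  ]
}}

```text
time_s: 5.95
tcp_pos: [453.9, 238.0, 99.8]
eef_rot: [0.564, 0.818, -0.095, -0.063]
ft_force: [-0.5, -1.0, -0.5]
opening: 34.0
gripper_force: 0.0
```

{"op": "jog_arm", "data": {
  "plan": [
    [[0,0,0.01,0,0,0,-0.2],[0,0,0.008,0,0,0,-0.2],[0,0,0,0,0,0,-0.2]]
  ]
}}

```text
time_s: 6.2
tcp_pos: [453.4, 239.4, 84.1]
eef_rot: [0.564, 0.818, -0.091, -0.062]
ft_force: [-0.4, 0.5, 0.4]
opening: 34.2
gripper_force: 0.0
```

```bash
python3 - <<'E'
from h import *
tgt([-86,100,82],(-.22,0,-.975))
a=save('side','pics/d4.png')[220:400,200:400]; b=save('wrist','pics/w4.png')
cv2.imwrite('pics/c4.png',np.hstack([cv2.resize(a,(400,360)),cv2.resize(b[60:380],(400,360)) ])[:,:,::-1])
E
```

```text
t 6.2 tcp [453.4 239.4  84.1] local [-84.4 100.9  84.1] F [-0.4  0.5  0.4] op 34.2 gf 0.0
axes in box: [[0.0, 0.976, -0.218], [1.0, -0.001, -0.001], [-0.001, -0.218, -0.976]]
shift mm [-0.9 -1.1  2.4] rotvec [ 0.002  0.001 -0.001]
```

View pics/c4.png

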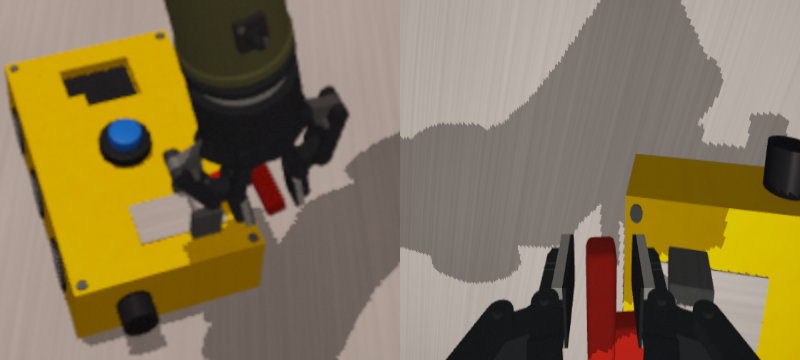

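The bar end sits between the open pads: (600,290) in the right half and (268,188) in the left, straddled. I'll close on it.

{"op": "jog_arm", "data": {
  "plan": [
    [[0,0,0.002,0,0,0,-0.5],[0,0,0,0,0,0,-0.8],[0,0,0,0,0,0,-0.8],[0,0,0,0,0,0,-0.8]]
  ],
  "squeeze": 20
}}

```text
time_s: 6.63
tcp_pos: [452.4, 239.5, 82.9]
eef_rot: [0.564, 0.818, -0.091, -0.062]
ft_force: [-2.8, -1.3, 5.4]
opening: 15.8
gripper_force: 20.6
```

```bash
python3 - <<'E'
from h import *
o,R=st()
# arc steps in tool axes (hinge local -35, radius 50, phi 1.3 -> -0.2)
ph=np.linspace(1.3,-0.2,11); p=np.c_[-50*np.sin(ph),0*ph,50*np.cos(ph)]
M=(B.inv()*R)
print(M.inv().apply(np.diff(p,axis=0)).round(1))
E
```

```text
t 6.63 tcp [452.4 239.5  82.9] local [-85.3 101.3  82.9] F [-2.8 -1.3  5.4] op 15.8 gf 20.579958285670727
axes in box: [[0.0, 0.976, -0.22], [1.0, -0.001, -0.001], [-0.001, -0.22, -0.976]]
[[-0.   0.9 -7.4]
 [-0.   2.  -7.2]
 [-0.   3.1 -6.8]
 [-0.   4.1 -6.3]
 [-0.   5.  -5.6]
 [-0.   5.7 -4.8]
 [ 0.   6.4 -3.9]
 [ 0.   6.9 -2.9]
 [ 0.   7.3 -1.8]
 [ 0.   7.5 -0.7]]
```

{"op": "jog_arm", "data": {
  "plan": [
    [[0,0.001,-0.0075,0,0,0,-0.8],[0,0.002,-0.007,0,0,0,-0.8],[0,0.003,-0.007,0,0,0,-0.8],[0,0,0,0,0,0,-0.8]]
  ]
}}

```text
time_s: 6.97
tcp_pos: [459.5, 242.0, 100.9]
eef_rot: [0.564, 0.818, -0.095, -0.064]
ft_force: [-8.2, 0.3, -13.4]
opening: 15.6
gripper_force: 99.9
```

{"op": "jog_arm", "data": {
  "plan": [
    [[0,0.004,-0.0065,0,0,0,-0.8],[0,0.005,-0.0055,0,0,0,-0.8],[0,0.006,-0.005,0,0,0,-0.8],[0,0,0,0,0,0,-0.8]]
  ]
}}

```text
time_s: 7.3
tcp_pos: [469.1, 245.6, 113.7]
eef_rot: [0.562, 0.818, -0.103, -0.068]
ft_force: [-20.8, -4.6, -6.5]
opening: 16.2
gripper_force: 130.2
```

```bash
python3 - <<'E'
from h import *
st(); b=save('wrist','pics/w5.png'); a=save('side','pics/d5.png')[220:400,200:400]
cv2.imwrite('pics/c5.png',np.hstack([cv2.resize(a,(400,360)),cv2.resize(b[60:380],(400,360)) ])[:,:,::-1])
E
```

```text
t 7.3 tcp [469.1 245.6 113.7] local [-67.6 101.1 113.7] F [-20.8  -4.6  -6.5] op 16.2 gf 130.24151623249054
axes in box: [[-0.002, 0.97, -0.244], [1.0, 0.001, -0.004], [-0.004, -0.244, -0.97]]
```

View pics/c5.png

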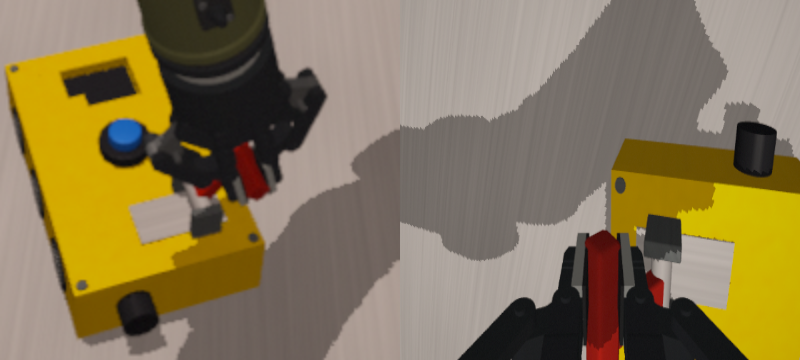

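The lever is about half way up (bar corner at (600,240)). The stiff jaws resist its turning, so I'll loosen them and let the outer finger push the rest.

{"op": "jog_arm", "data": {
  "plan": [
    [[0,0.004,0,0,0,0,-0.4],[0,0.004,-0.001,0,0,0,-0.4],[0,0.004,-0.002,0,0,0,-0.4],[0,0,0,0,0,0,-0.4]]
  ]
}}

```text
time_s: 7.73
tcp_pos: [492.0, 254.8, 117.2]
eef_rot: [0.564, 0.819, -0.09, -0.062]
ft_force: [1.5, -0.4, 0.4]
opening: 25.6
gripper_force: 0.2
```

```bash
python3 - <<'E'
from h import *
tgt([-27,101,120],(-.22,0,-.975)); b=save('wrist','pics/w6.png'); a=save('side','pics/d6.png')[220:400,200:400]
cv2.imwrite('pics/c6.png',np.hstack([cv2.resize(a,(400,360)),cv2.resize(b[60:380],(400,360)) ])[:,:,::-1])
E
```

```text
t 7.73 tcp [492.  254.8 117.2] local [-42.9 101.5 117.2] F [ 1.5 -0.4  0.4] op 25.6 gf 0.22711493773385882
axes in box: [[-0.0, 0.976, -0.217], [1.0, 0.0, -0.001], [-0.001, -0.217, -0.976]]
shift mm [-0.5 14.9 -6.2] rotvec [0.003 0.001 0.   ]
```

View pics/c6.png

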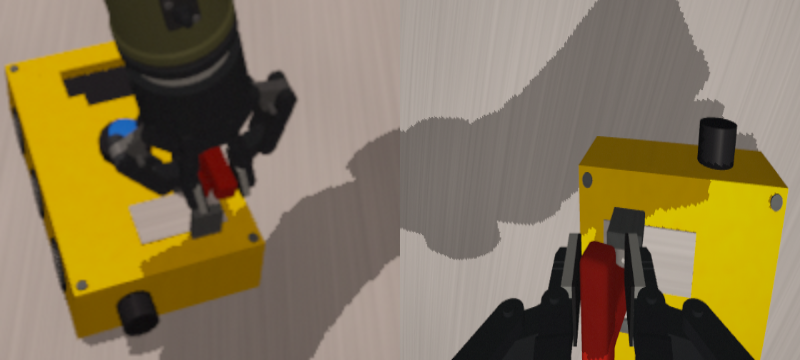

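The bar now rests on the outer finger (600,290), nearly upright. I'll continue the push.

{"op": "jog_arm", "data": {
  "plan": [
    [[0,0.005,-0.002,0,0,0,-0.4],[0,0.005,-0.002,0,0,0,-0.4],[0,0.004,-0.001,0,0,0,-0.4],[0,0.002,0,0,0,0,-0.4],[0,0,0,0,0,0,-0.4]]
  ]
}}

```text
time_s: 8.25
tcp_pos: [508.4, 260.4, 116.6]
eef_rot: [0.565, 0.818, -0.09, -0.062]
ft_force: [-0.2, -0.5, -0.7]
opening: 25.8
gripper_force: 0.0
```

```bash
python3 - <<'E'
from h import *
tgt([-25,101,122],(-.22,0,-.975)); red()
w=save('wrist','pics/w7.png'); h=cv2.cvtColor(w,cv2.COLOR_RGB2HSV); m=cv2.inRange(h,(0,150,40),(8,255,255))|cv2.inRange(h,(174,150,40),(180,255,255)); p=np.argwhere(m[250:])[:,::-1]+[0,250]
print(p.min(0),p.max(0)); c=calibration('wrist')
top=p[p[:,1]==p[:,1].min()+8]; 
for u in(top[:,0].min(),top[:,0].max()): print(L(onplane(c,u,top[0,1],137)).round(1))
E
```

```text
t 8.25 tcp [508.4 260.4 116.6] local [-25.5 100.9 116.6] F [-0.2 -0.5 -0.7] op 25.8 gf 0.0
axes in box: [[0.002, 0.976, -0.217], [1.0, -0.002, -0.0], [-0.001, -0.217, -0.976]]
shift mm [ 0.1 -0.7 -5.4] rotvec [ 0.003  0.    -0.002]
red 276 [297.6 309.2]
[258 275] [300 407]
[-30.4 117.6 137. ]
[-16.4 119.3 137. ]
```

{"op": "jog_arm", "data": {
  "plan": [
    [[0,0,-0.01,0,0,0,-0.4],[0,0,-0.025,0,0,0,-0.4],[0,0,-0.035,0,0,0,-0.4],[0,0,-0.035,0,0,0,0],[0,0,0,0,0,0,0]]
  ]
}}

```text
time_s: 8.77
tcp_pos: [532.6, 271.9, 226.5]
eef_rot: [0.565, 0.819, -0.084, -0.06]
ft_force: [0.2, 1.4, 0.1]
opening: 42.6
gripper_force: 0.0
```

```bash
python3 - <<'E'
from h import *
# target: vertical, above between; view tray from TCP (580,-170+?)
tgt([0,0,230],(0,0,-1)); 
w=read_camera('wrist'); h=cv2.cvtColor(w,cv2.COLOR_RGB2HSV); m=cv2.inRange(h,(0,150,40),(8,255,255))|cv2.inRange(h,(174,150,40),(180,255,255)); p=np.argwhere(m)[:,::-1]; c=calibration('wrist')
r=cv2.minAreaRect(p.astype(np.float32)); print(r, [L(onplane(c,*q,129)).round(1) for q in cv2.boxPoints(r)])
E
```

```text
t 8.77 tcp [532.6 271.9 226.5] local [  1.2 103.  226.5] F [0.2 1.4 0.1] op 42.6 gf 0.0
axes in box: [[0.002, 0.979, -0.205], [1.0, -0.001, 0.003], [0.003, -0.205, -0.979]]
shift mm [-103.    -1.7   -3.6] rotvec [-0.207 -0.003 -0.002]
((275.0, 252.5), (111.0, 24.0), 90.0) [array([-34.9, 114.9, 129. ]), array([-19. , 115.8, 129. ]), array([-18.9,  33.9, 129. ]), array([-36.5,  31.4, 129. ])]
```

{"op": "jog_arm", "data": {
  "plan": [
    [[0,0,-0.01,-0.104,0,0,0],[-0.02,-0.01,-0.01,-0.103,0,0,0],[-0.036,-0.016,-0.004,0,0,0,0],[-0.036,-0.016,-0.004,0,0,0,0],[-0.036,-0.016,-0.004,0,0,0,0]]
  ]
}}

```text
time_s: 9.23
tcp_pos: [522.0, 127.7, 252.9]
eef_rot: [0.567, 0.824, -0.006, -0.003]
ft_force: [1.5, -0.4, -0.5]
opening: 42.7
gripper_force: 0.0
```

{"op": "jog_arm", "data": {
  "plan": [
    [[-0.036,-0.016,-0.004,0,0,0.04,0],[-0.036,-0.016,-0.004,0,0,0.04,0],[-0.036,-0.016,-0.004,0,0,0.04,0],[-0.036,-0.016,-0.004,0,0,0.04,0],[-0.036,-0.016,0,0,0,0,0]]
  ]
}}

```text
time_s: 9.65
tcp_pos: [496.5, -67.2, 270.5]
eef_rot: [0.632, 0.775, -0.006, -0.003]
ft_force: [1.1, -0.3, -0.2]
opening: 43.1
gripper_force: 0.0
```

{"op": "jog_arm", "data": {
  "plan": [
    [[-0.036,-0.013,0,0,0,0,0],[-0.036,-0.013,0,0,0,0,0],[-0.036,-0.013,0,0,0,0,0.4],[0,0,0,0,0,0,0.4],[0,0,0,0,0,0,0.4]]
  ]
}}

```text
time_s: 10.07
tcp_pos: [479.1, -181.8, 270.2]
eef_rot: [0.634, 0.773, -0.007, -0.004]
ft_force: [0.2, -0.2, 0.7]
opening: 59.9
gripper_force: 0.0
```

```bash
python3 - <<'E'
from h import *
o,R=st(); c=calibration('wrist'); w=save('wrist','pics/w8.png'); np.savez('w8.npz',w=w,**c)
print((proj(c,(510,-195,14)),proj(c,(580,-180,14))))
h=cv2.cvtColor(w,cv2.COLOR_RGB2HSV); m=cv2.inRange(h,(45,120,40),(80,255,255))
n,l,s,ce=cv2.connectedComponentsWithStats(m); i=1+np.argmax(s[1:,4]); print(s[i],ce[i])
E
```

```text
t 10.07 tcp [ 479.1 -181.8  270.2] local [-210.3 -301.9  270.2] F [ 0.2 -0.2  0.7] op 59.9 gf 0.0
axes in box: [[0.166, 0.986, -0.015], [0.986, -0.166, -0.0], [-0.003, -0.015, -1.0]]
(array([313.63674631, 182.7892558 ]), array([380.65933387, 182.30104977]))
[ 280  156   59   47 2204] [307.70735027 180.20009074]
```

```bash
python3 - <<'E'
from h import *
d=np.load('w8.npz'); w=d['w']; c={k:d[k] for k in d.files}
h=cv2.cvtColor(w,cv2.COLOR_RGB2HSV)
m=cv2.inRange(h,(45,120,40),(80,255,255)); m[:, :270]=0; m[:,350:]=0
ct=max(cv2.findContours(m,0,1)[0],key=cv2.contourArea)
for p in cv2.approxPolyDP(ct,2.5,True)[:,0]: print(p,onplane(c,*p,14)[:2].round(1),onplane(c,*p,36)[:2].round(1))
for n,lo,hi in(('orange',(5,170,80),(16,255,255)),('white',(0,0,140),(180,50,255))):
  mm=cv2.inRange(h,lo,hi); q,l,s,ce=cv2.connectedComponentsWithStats(mm)
  for i in range(1,q):
    if 400<s[i,4]<4000: print(n,s[i],onplane(c,*ce[i],14).round(1))
# brightness map of the tag
g=h[154:206:3,278:342:3,2]; mk=m[154:206:3,278:342:3]>0
for a,b in zip(g,mk): print(' '.join(f'{v:3d}' if k else '  .' for v,k in zip(a,b)))
E
```

```text
[284 157] [ 473.6 -174.1] [ 473.1 -170. ]
[281 197] [ 479.  -217.5] [ 478.2 -210.9]
[306 202] [ 506.6 -217.6] [ 504.3 -211. ]
[334 202] [ 536.3 -211.5] [ 532.3 -205.2]
[338 176] [ 533.6 -182.6] [ 529.8 -178. ]
[325 172] [ 519.2 -181.1] [ 516.1 -176.6]
[326 161] [ 517.5 -169.5] [ 514.5 -165.6]
white [ 47   0  27  37 577] [230.7 -79.9  14. ]
white [ 73   0  31  39 790] [258.1 -77.6  14. ]
white [ 424  151   61   53 1577] [ 656.9 -158.3   14. ]
white [530 262  30  23 448] [ 811.6 -245.3   14. ]
white [ 198  358  139   53 3235] [ 488.7 -484.1   14. ]
white [418 402  32  18 413] [ 745.6 -481.7   14. ]
  .   .   .   .   .   .   .   .   .   .   .   .   .   .   .   .   .   .   .   .   .   .
  .   .  87  91  53  52  54  53   .   .   .   .   .   .   .   .   .   .   .   .   .   .
  .   . 132 152 153 153 153 153 152 151 150 128  78  52  51  54   .   .   .   .   .   .
  .   . 137 152 153 153 153 154 154 154 154 154 154 155 154 154 154   .   .   .   .   .
  .   . 144 153 152 153 153 153 154  91  94  90  90 154 155 154 154   .   .   .   .   .
  .   . 153 152 153 153 153 153 121  82  55  53  56 115 
[... 387 characters left out ...]
 108 151 151 151 152 152 120  88  74 151 152 153 131 153 153 152 153 153 153   .   .
  . 130 151 151 151 152 152 151  89 111 151 152 153 145 152 153 153 153 152 152   .   .
  . 136 150 150 151 151 150 151  89 128 151 151 152 147 152 152 152 152 152 152   .   .
  . 143 150 150 149 151 151 122  83 138 150 151 152 152 152 152 151 151 152 152   .   .
  . 149 149 150 150 151 150 150 125 145 150 151 153 151 151 151 152 152 151 152   .   .
  .   .   .   .   .   .   . 130 137 148 149 150 153 151 151 151 152 152 151   .   .   .
  .   .   .   .   .   .   .   .   .   . 119 148 129   .   .   .   . 146 150   .   .   .
  .   .   .   .   .   .   .   .   .   .   .   .   .   .   .   .   .   .   .   .   .   .
```

```bash
cat > tag.py <<'E'
from h import *
def edges(f,lo,hi,box,z,vmin=115):
    d=np.load(f); w=d['w']; c={k:d[k] for k in d.files}
    h=cv2.cvtColor(w,cv2.COLOR_RGB2HSV); m=cv2.inRange(h,lo,hi)&cv2.inRange(h[:,:,2],vmin,255)
    x0,y0,x1,y1=box; k=np.zeros_like(m); k[y0:y1,x0:x1]=m[y0:y1,x0:x1]; m=cv2.morphologyEx(k,cv2.MORPH_CLOSE,np.ones((9,9),np.uint8))
    return m,c
def fit(c,pts,z):
    P=np.array([onplane(c,*p,z)[:2] for p in pts],np.float32); vx,vy,x,y=cv2.fitLine(P,cv2.DIST_HUBER,0,.01,.01).ravel(); return np.array([x,y]),np.array([vx,vy])
if __name__=='__main__':
    m,c=edges('w8.npz',(45,120,40),(80,255,255),(270,150,350,210),14)
    row=lambda v:np.flatnonzero(m[v]); col=lambda u:np.flatnonzero(m[:,u])
    Lf=fit(c,[(row(v)[0]-.5,v) for v in range(164,194)],14)
    Rt=fit(c,[(row(v)[-1]+.5,v) for v in range(180,197)],14)
    Bo=fit(c,[(u,col(u)[-1]+.5) for u in list(range(285,296))+list(range(322,332))],14)
    To=fit(c,[(u,col(u)[0]-.5) for u in range(288,322)],14)
    for n,(p,v) in zip('LRBT',(Lf,Rt,Bo,To)): print(n,p.round(1),np.degrees(np.arctan2(v[1],v[0])).round(1))
    def yawv(v,vert): 
        a=np.arctan2(v[1],v[0])-(np.pi/2 if vert else 0); return (a+np.pi/2)%np.pi-np.pi/2
    y=np.mean([yawv(Lf[1],1),yawv(Rt[1],1),yawv(Bo[1],0),yawv(To[1],0)])
    ex=np.array([np.cos(y),np.sin(y)]); ey=np.array([-ex[1],ex[0]])
    l,r,b,t=Lf[0]@ex,Rt[0]@ex,Bo[0]@ey,To[0]@ey
    print('yaw',y,'w',r-l,'h',t-b,'centre',ex*(l+r)/2+ey*(b+t)/2)
E
python3 tag.py
```

```text
L [ 475.9 -198.5] -84.6
R [ 535.4 -195.7] -84.2
B [ 508.2 -214.9] 5.1
T [ 495.1 -172.1] 4.9
yaw 0.0927442 w 59.446503 h 43.9153 centre [ 505.26666 -193.16118]
```

```bash
cat >> h.py <<'E'
def wt(w,yaw):
    o,R=st(); T=Ro.from_euler('z',yaw)*Ro.from_matrix(np.array([[0,1,0],[1,0,0],[0,0,-1.]]))
    print('shift mm',R.inv().apply(np.array(w)-o['tcp_pos']).round(1),'rotvec',(R.inv()*T).as_rotvec().round(4),'F',o['ft_force'].round(1))
E
python3 -c "
from h import *
wt([505.5,-195.2,60],.093)"
```

```text
t 10.12 tcp [ 479.9 -179.3  270.5] local [-208.7 -299.9  270.5] F [ 0.5  0.8 -0.4] op 59.8 gf 0.0
axes in box: [[0.162, 0.987, -0.014], [0.987, -0.162, 0.0], [-0.002, -0.014, -1.0]]
shift mm [-20.3  24.7 210.2] rotvec [-0.0134  0.0026  0.1084] F [ 0.5  0.8 -0.4]
```

{"op": "jog_arm", "data": {
  "plan": [
    [[-0.005,0.006,0.036,-0.013,0.003,0.108,0.06],[-0.005,0.006,0.036,0,0,0,0.06],[-0.005,0.006,0.036,0,0,0,0.06],[-0.005,0.006,0.036,0,0,0,0.06],[0,0,0.025,0,0,0,0.06]]
  ]
}}

```text
time_s: 10.53
tcp_pos: [507.3, -194.2, 99.3]
eef_rot: [0.672, 0.741, 0.0, -0.001]
ft_force: [0.7, -0.3, -0.2]
opening: 45.2
gripper_force: 0.0
```

{"op": "jog_arm", "data": {
  "plan": [
    [[0,0,0.01,0,0,0,0.06],[0,0,0,0,0,0,0.06],[0,0,0,0,0,0,0.06]]
  ]
}}

```text
time_s: 10.78
tcp_pos: [507.3, -194.6, 92.6]
eef_rot: [0.672, 0.741, 0.001, 0.0]
ft_force: [0.7, 0.3, 0.7]
opening: 45.4
gripper_force: 0.0
```

```bash
python3 -c "
from h import *
wt([505.5,-195.2,25],.093)"
```

```text
t 10.78 tcp [ 507.3 -194.6   92.6] local [-188.5 -323.9   92.6] F [0.7 0.3 0.7] op 45.4 gf 0.0
axes in box: [[0.263, 0.965, 0.001], [0.965, -0.263, -0.0], [0.0, 0.001, -1.0]]
shift mm [-0.5 -1.9 67.6] rotvec [ 0.0012 -0.0002  0.0045] F [0.7 0.3 0.7]
```

{"op": "jog_arm", "data": {
  "plan": [
    [[-0.0005,-0.002,0.03,0,0,0.0045,0.06],[0,0,0.025,0,0,0,0.06],[0,0,0,0,0,0,0.06],[0,0,0,0,0,0,0.06]]
  ]
}}

```text
time_s: 11.12
tcp_pos: [505.4, -196.5, 38.1]
eef_rot: [0.674, 0.739, 0.0, 0.001]
ft_force: [0.1, 0.9, 0.8]
opening: 45.3
gripper_force: 0.0
```

```bash
python3 -c "
from h import *
wt([505.5,-195.2,25],.093)"
```

```text
t 11.12 tcp [ 505.4 -196.5   38.1] local [-191.  -324.9   38.1] F [0.1 0.9 0.8] op 45.3 gf 0.0
axes in box: [[0.269, 0.963, 0.001], [0.963, -0.269, -0.001], [-0.001, 0.001, -1.0]]
shift mm [ 1.2  0.2 13.1] rotvec [ 0.0014  0.0007 -0.0016] F [0.1 0.9 0.8]
```

{"op": "jog_arm", "data": {
  "plan": [
    [[0.001,0,0.012,0.001,0.001,-0.0015,0.06],[0,0,0,0,0,0,0.06],[0,0,0,0,0,0,-0.4],[0,0,0,0,0,0,-0.7],[0,0,0,0,0,0,-0.9]]
  ],
  "squeeze": 25
}}

```text
time_s: 11.53
tcp_pos: [505.2, -196.1, 25.8]
eef_rot: [0.674, 0.739, 0.0, 0.0]
ft_force: [-0.1, 0.6, 1.2]
opening: 11.4
gripper_force: 26.0
```

{"op": "jog_arm", "data": {
  "plan": [
    [[0,0,0,0,0,0,-0.9],[0,0,0,0,0,0,-0.9],[0,0,0,0,0,0,-0.9]]
  ]
}}

```text
time_s: 11.78
tcp_pos: [505.3, -196.0, 25.7]
eef_rot: [0.674, 0.739, 0.0, 0.0]
ft_force: [0.1, 0.0, 6.6]
opening: 11.3
gripper_force: 26.9
```

```bash
python3 -c "
from h import *
wt([505.5,-195.2,25],.093)"
```

```text
t 11.78 tcp [ 505.3 -196.    25.7] local [-190.9 -324.5   25.7] F [0.1 0.  6.6] op 11.3 gf 26.91052883863449
axes in box: [[0.268, 0.963, 0.001], [0.963, -0.268, -0.0], [-0.0, 0.001, -1.0]]
shift mm [0.8 0.3 0.7] rotvec [ 0.001   0.0001 -0.0009] F [0.1 0.  6.6]
```

{"op": "jog_arm", "data": {
  "plan": [
    [[0,0,-0.02,0,0,0,-0.9],[0,0,-0.035,0,0,0,-0.9],[0,0,-0.035,0,0,0,-0.9],[0.03,0.015,-0.02,0,0,0,-0.9],[0.033,0.016,-0.015,0,0,0,-0.9]]
  ]
}}

```text
time_s: 12.2
tcp_pos: [529.8, -133.6, 152.1]
eef_rot: [0.677, 0.736, -0.0, 0.001]
ft_force: [1.8, 0.3, -1.6]
opening: 11.3
gripper_force: 26.0
```

{"op": "jog_arm", "data": {
  "plan": [
    [[0.034,0.017,-0.01,0,0,0,-0.9],[0.034,0.017,-0.01,0,0,0,-0.9],[0.034,0.017,0,0,0,0,-0.9],[0.034,0.017,0,0,0,0,-0.9],[0.03,0.015,0,0,0,-0.09,-0.9]]
  ]
}}

```text
time_s: 12.62
tcp_pos: [597.7, 45.5, 170.5]
eef_rot: [0.639, 0.769, 0.001, -0.0]
ft_force: [0.9, -0.1, -1.5]
opening: 11.1
gripper_force: 26.0
```

{"op": "jog_arm", "data": {
  "plan": [
    [[0.02,0.005,0,0,0,-0.09,-0.9],[0,0,0,0,0,-0.09,-0.9],[0,0,0,0,0,0,-0.9],[0,0,0,0,0,0,-0.9]]
  ]
}}

```text
time_s: 12.95
tcp_pos: [598.1, 62.2, 169.6]
eef_rot: [0.569, 0.822, -0.001, -0.0]
ft_force: [0.3, 0.2, -0.7]
opening: 11.6
gripper_force: 26.0
```

```bash
python3 - <<'E'
from h import *
tgt([0,-120,150],(0,0,-1)); c=calibration('wrist'); w=save('wrist','pics/w9.png'); np.savez('w9.npz',w=w,**c)
for p in((-31,-53,60),(31,-53,60),(31,-99,60),(-31,-99,60)): print(proj(c,W(p)).round())
E
```

```text
t 12.95 tcp [598.1  62.2 169.6] local [ -12.3 -116.2  169.6] F [ 0.3  0.2 -0.7] op 11.6 gf 26.03760302066803
axes in box: [[0.005, 1.0, -0.002], [1.0, -0.005, -0.0], [-0.0, -0.002, -1.0]]
shift mm [-3.7 12.3 19.6] rotvec [-0.002  0.    -0.005]
[254. 115.]
[352. 115.]
[349. 186.]
[256. 186.]
```

```bash
python3 - <<'E'
import cv2
im=cv2.imread('pics/w9.png')[70:370,160:440]; cv2.imwrite('pics/c9.png',cv2.resize(im,None,fx=2,fy=2,interpolation=cv2.INTER_NEAREST))
E
```

```text
(no output)
```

View pics/c9.png

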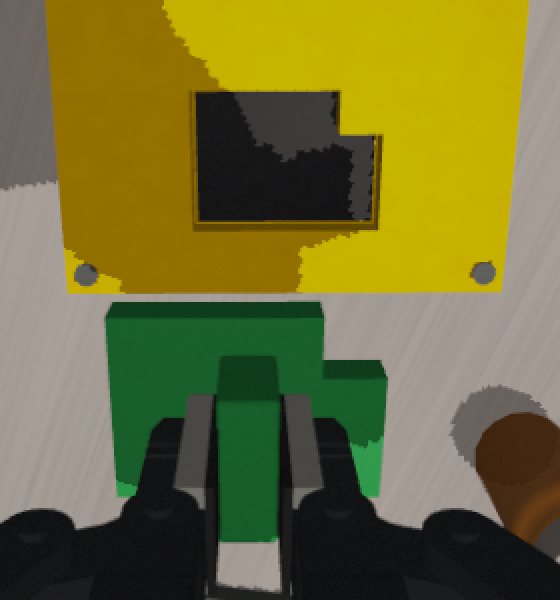

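The pocket rim is clearly visible: crop corners (192,91), (340,91), (382,135), (378,230), (195,230). The held tag has its front-left top corner at (106,318), its notch at (323,318) and (323,378), and its right corner at (387,377), so its key corner is oriented correctly.

```bash
python3 - <<'E'
from h import *
d=np.load('w9.npz'); c={k:d[k] for k in d.files}
t=np.array([598.1,62.2,169.6]); f=lambda u,v:(u/2+160,v/2+70)
for p in((192,91),(340,91),(340,135),(382,135),(378.5,230),(195,230)): print('rim',L(onplane(c,*f(*p),60)).round(1))
for p in((106,318),(323,318),(323,378),(387,377),(118,490),(380,490)): print('tag',(L(onplane(c,*f(*p),t[2]-11.7))-L(t)).round(1))
w=cv2.cvtColor(d['w'],cv2.COLOR_RGB2HSV)
for r in (160,170): print(r,[(u,*w[r,u]) for u in list(range(253,261))+list(range(345,353))])
for u in (270,290): print(u,[(v,*w[v,u]) for v in list(range(111,118))+list(range(178,188))])
E
```

```text
rim [-30. -53.  60.]
rim [ 16.8 -53.2  60. ]
rim [ 17.2 -67.1  60. ]
rim [ 30.8 -67.   60. ]
rim [ 31.1 -98.6  60. ]
rim [-30.1 -98.4  60. ]
tag [-29.6  24.7 -11.7]
tag [ 15.5  24.5 -11.7]
tag [ 15.9  10.8 -11.7]
tag [ 29.6  10.9 -11.7]
tag [-29.8 -17.3 -11.7]
tag [ 29.8 -17.5 -11.7]
160 [(253, np.uint8(23), np.uint8(255), np.uint8(147)), (254, np.uint8(23), np.uint8(255), np.uint8(146)), (255, np.uint8(23), np.uint8(255), np.uint8(132)), (256, np.uint8(23), np.uint8(255), np.uint8(115)), (257, np.uint8(23), np.uint8(255), np.uint8(136)), (258, np.uint8(21), np.uint8(227), np.uint8(109)), (259, np.uint8(120), np.uint8(11), np.uint8(23)), (260, np.uint8(135), np.uint8(23), np.uint8(22)), (345, np.uint8(0), np.uint8(13), np.uint8(60)), (346, np.uint8(20), np.uint8(175), np.uint8(89)), (347, np.uint8(23), np.uint8(255), np.uint8(128)), (348, np.uint8(22), np.uint8(252), np.uint8(91)), (349, np.uint8(22), np.uint8(243), np.uint8(84)), (350, np.uint8(26), np.uint8(255), np.uint8(166)), (351, np.uint8(27), np.uint8(255), np.uint8(196)), (352, np.uint8(27), np.uint8(255), np.uint8(198))]
17
[... 1835 characters left out ...]
114, np.uint8(27), np.uint8(255), np.uint8(198)), (115, np.uint8(27), np.uint8(211), np.uint8(164)), (116, np.uint8(0), np.uint8(13), np.uint8(60)), (117, np.uint8(0), np.uint8(13), np.uint8(60)), (178, np.uint8(120), np.uint8(13), np.uint8(20)), (179, np.uint8(165), np.uint8(23), np.uint8(22)), (180, np.uint8(21), np.uint8(167), np.uint8(58)), (181, np.uint8(23), np.uint8(255), np.uint8(146)), (182, np.uint8(23), np.uint8(244), np.uint8(96)), (183, np.uint8(22), np.uint8(250), np.uint8(96)), (184, np.uint8(22), np.uint8(244), np.uint8(97)), (185, np.uint8(23), np.uint8(255), np.uint8(123)), (186, np.uint8(23), np.uint8(255), np.uint8(147)), (187, np.uint8(23), np.uint8(255), np.uint8(147))]
```

{"op": "jog_arm", "data": {
  "plan": [
    [[0.015,0.005,0,0,0,-0.005,-0.9],[0.015,0.005,0.015,0,0,0,-0.9],[0.007,0.003,0.02,0,0,0,-0.9],[0,0,0.02,0,0,0,-0.9],[0,0,0,0,0,0,-0.9]]
  ]
}}

```text
time_s: 13.42
tcp_pos: [595.0, 100.3, 111.7]
eef_rot: [0.567, 0.824, -0.003, -0.002]
ft_force: [-0.2, -0.9, -1.3]
opening: 11.6
gripper_force: 26.0
```

{"op": "jog_arm", "data": {
  "plan": [
    [[0,0,0,0,0,0,-0.9],[0,0,0,0,0,0,-0.9],[0,0,0,0,0,0,-0.9]]
  ]
}}

```text
time_s: 13.67
tcp_pos: [598.4, 101.6, 116.4]
eef_rot: [0.567, 0.824, 0.001, 0.001]
ft_force: [0.1, -0.9, -0.4]
opening: 11.2
gripper_force: 26.0
```

```bash
python3 -c "
from h import *
tgt([0.4,-78.5,85],(0,0,-1))"
```

```text
t 13.67 tcp [598.4 101.6 116.4] local [  2.1 -79.5 116.4] F [ 0.1 -0.9 -0.4] op 11.2 gf 26.004500091075897
axes in box: [[-0.001, 1.0, 0.002], [1.0, 0.001, -0.0], [-0.0, 0.002, -1.0]]
shift mm [ 1.  -1.7 31.4] rotvec [0.002 0.    0.001]
```

{"op": "jog_arm", "data": {
  "plan": [
    [[0.001,-0.0015,0.015,0.002,0,0.001,-0.9],[0,0,0.013,0,0,0,-0.9],[0,0,0,0,0,0,-0.9],[0,0,0,0,0,0,-0.9],[0,0,0,0,0,0,-0.9]]
  ]
}}

```text
time_s: 14.08
tcp_pos: [596.0, 102.8, 87.5]
eef_rot: [0.567, 0.824, -0.0, -0.001]
ft_force: [0.1, 0.7, 0.0]
opening: 11.0
gripper_force: 26.0
```

```bash
python3 -c "
from h import *
tgt([0.4,-78.5,85],(0,0,-1))"
```

```text
t 14.08 tcp [596.  102.8  87.5] local [  0.2 -77.5  87.5] F [0.1 0.7 0. ] op 11.0 gf 26.021115481853485
axes in box: [[-0.002, 1.0, -0.001], [1.0, 0.002, 0.0], [0.0, -0.001, -1.0]]
shift mm [-1.   0.2  2.5] rotvec [-0.001 -0.     0.002]
```

{"op": "jog_arm", "data": {
  "plan": [
    [[-0.001,0,0.003,0,0,0.002,-0.9],[0,0,0,0,0,0,-0.9],[0,0,0,0,0,0,-0.9]]
  ]
}}

```text
time_s: 14.33
tcp_pos: [596.2, 101.7, 84.3]
eef_rot: [0.567, 0.823, -0.001, -0.001]
ft_force: [0.4, -0.6, -1.1]
opening: 11.3
gripper_force: 26.0
```

{"op": "jog_arm", "data": {
  "plan": [
    [[0,0,0.003,0,0,0,-0.9],[0,0,0.002,0,0,0,-0.9],[0,0,0,0,0,0,-0.9]]
  ]
}}

```text
time_s: 14.58
tcp_pos: [595.7, 101.7, 78.6]
eef_rot: [0.567, 0.823, -0.001, -0.001]
ft_force: [1.0, 0.3, -0.2]
opening: 11.0
gripper_force: 26.0
```

```bash
python3 -c "
from h import *
tgt([0.4,-78.5,71.7],(0,0,-1))"
```

```text
t 14.58 tcp [595.7 101.7  78.6] local [ -0.5 -78.5  78.6] F [ 1.   0.3 -0.2] op 11.0 gf 26.02155178785324
axes in box: [[-0.0, 1.0, -0.003], [1.0, 0.0, 0.0], [0.0, -0.003, -1.0]]
shift mm [-0.   0.9  6.9] rotvec [-0.003 -0.     0.   ]
```

{"op": "jog_arm", "data": {
  "plan": [
    [[0,0.0005,0.003,0,0,0,-0.9],[0,0,0.0015,0,0,0,-0.9],[0,0,0,0,0,0,-0.9]]
  ]
}}

```text
time_s: 14.83
tcp_pos: [596.2, 101.9, 74.1]
eef_rot: [0.567, 0.823, -0.001, -0.001]
ft_force: [0.3, 0.2, 0.3]
opening: 11.4
gripper_force: 26.0
```

{"op": "jog_arm", "data": {
  "plan": [
    [[0,0,0.0015,0,0,0,-0.9],[0,0,0,0,0,0,-0.9],[0,0,0,0,0,0,-0.9]]
  ]
}}

```text
time_s: 15.08
tcp_pos: [596.4, 102.0, 73.0]
eef_rot: [0.567, 0.823, -0.001, -0.001]
ft_force: [-0.2, -1.0, -0.1]
opening: 11.6
gripper_force: 26.0
```

```bash
python3 -c "
from h import *
tgt([0.4,-78.5,71.7],(0,0,-1))"
```

```text
t 15.08 tcp [596.4 102.   73. ] local [  0.3 -78.5  73. ] F [-0.2 -1.  -0.1] op 11.6 gf 26.02144181728363
axes in box: [[-0.0, 1.0, -0.002], [1.0, 0.0, 0.0], [0.0, -0.002, -1.0]]
shift mm [-0.   0.1  1.3] rotvec [-0.002 -0.     0.   ]
```

{"op": "jog_arm", "data": {
  "plan": [
    [[0,0,0.0015,0,0,0,-0.9],[0,0,0,0,0,0,-0.9],[0,0,0,0,0,0,-0.9]]
  ]
}}

```text
time_s: 15.33
tcp_pos: [596.7, 102.1, 71.8]
eef_rot: [0.567, 0.823, -0.0, -0.001]
ft_force: [0.2, -0.7, 2.5]
opening: 11.3
gripper_force: 26.3
```

{"op": "jog_arm", "data": {
  "plan": [
    [[0,0,0,0,0,0,-0.5],[0,0,0,0,0,0,-0.3],[0,0,0,0,0,0,-0.3]]
  ]
}}

```text
time_s: 15.58
tcp_pos: [596.4, 102.0, 71.5]
eef_rot: [0.567, 0.823, -0.001, -0.001]
ft_force: [0.7, 0.5, 1.1]
opening: 29.8
gripper_force: 0.0
```

{"op": "jog_arm", "data": {
  "plan": [
    [[0,0,-0.02,0,0,0,-0.3],[0,0,-0.035,0,0,0,-0.3],[0,0,-0.035,0,0,0,-0.3],[-0.02,0,-0.02,0,0,0,-0.3],[-0.02,0,0,0,0,0,-0.3]]
  ]
}}

```text
time_s: 16.0
tcp_pos: [613.7, 67.4, 187.0]
eef_rot: [0.566, 0.824, 0.003, 0.002]
ft_force: [0.2, -0.5, -0.8]
opening: 30.1
gripper_force: 0.0
```

{"op": "jog_arm", "data": {
  "plan": [
    [[0,0,0,0,0,0,-0.3],[0,0,0,0,0,0,-0.3],[0,0,0,0,0,0,-0.3]]
  ]
}}

```text
time_s: 16.25
tcp_pos: [610.1, 65.2, 181.0]
eef_rot: [0.567, 0.824, -0.001, -0.002]
ft_force: [0.3, 1.2, -0.1]
opening: 29.7
gripper_force: 0.0
```

```bash
python3 - <<'E'
from h import *
st(); red(); c=calibration('wrist'); w=save('wrist','pics/w10.png'); np.savez('w10.npz',w=w,**c)
h=cv2.cvtColor(w,cv2.COLOR_RGB2HSV); m=cv2.inRange(h,(45,120,30),(80,255,255))
ct=max(cv2.findContours(m,0,1)[0],key=cv2.contourArea)
for p in cv2.approxPolyDP(ct,3,True)[:,0]: print(p,L(onplane(c,*p,60)).round(1))
m=cv2.inRange(h,(0,150,40),(8,255,255))|cv2.inRange(h,(174,150,40),(180,255,255)); p=np.argwhere(m)[:,::-1]
if len(p): r=cv2.minAreaRect(p.astype(np.float32)); print([L(onplane(c,*q,129)).round(1) for q in cv2.boxPoints(r)])
E
```

```text
t 16.25 tcp [610.1  65.2 181. ] local [ 1.000e-01 -1.177e+02  1.810e+02] F [ 0.3  1.2 -0.1] op 29.7 gf 0.0
axes in box: [[-0.001, 1.0, -0.003], [1.0, 0.001, 0.002], [0.002, -0.003, -1.0]]
red 483 [293.5 299.5]
[240 115] [-29.6 -54.3  60. ]
[242 178] [-29.6 -97.2  60. ]
[327 178] [ 29.4 -97.   60. ]
[329 136] [ 29.8 -68.   60. ]
[309 134] [ 16.3 -66.8  60. ]
[309 114] [ 16.  -53.6  60. ]
```

```bash
python3 -c "
from cell import *
print(job_done())"
```

```text
the job is handed in; nothing more can be done
None
```

The job is handed in at about 16 s of robot time. The button press dropped the lever, I lifted it back up where it stays by itself, and the green tag measures flush in the pocket and centred to about 1 mm. The white and orange tags were never touched, though I did not re-measure them, and no verdict came back.

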